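# Fit the vial plate on the dry-block heater and clamp it

### The arm

A 7-joint arm with a two-finger parallel gripper is mounted at the origin on the work surface. World frame = base frame: x ahead of the robot, y to its left, z up, the work surface at z = 0. Lengths are in m, angles in rad, forces in N, time in s.
With the tool pointing down it reaches from about 0.4 to 0.85 m from the base axis. Payload 4.4 kg.
Tool frame: the origin (TCP) lies midway between the tips of the shut fingers; the grasp point (between the pads) lies 19 mm behind it (env.grip_depth is the distance from the TCP to the grasp point, in m); z points along the fingers, y is the direction in which the jaws open and shut (so a half turn about z gives the same grasp; the last joint's range is limited). The gripper opens to 94 mm and grips with 3 to 60 N. Pads are 16 mm wide; open, the fingers measure 119 mm over their backs; the gripper's body (75 mm by 177 mm) begins 78 mm behind the grasp point.
Start: joints at [1.252, 0.628, 0.038, 1.517, -0.027, 0.996, -0.02], TCP at [0.163, -0.629, 0.174] pointing down, gripper open.
Joint ranges: [-3.06, 3.06], [-0.37, 2.12], [-1.25, 1.32], [0.18, 2.47], [-1.1, 4.24], [0.23, 1.98], [-2.94, 2.94]. Speed limits (rad/s): [2.57, 2.57, 3.14, 3.14, 3.14, 3.14, 3.14].

### API

Orientations are given as a unit quaternion [x, y, z, w].
In Python, from plant import read_state, get_image, camera_info, order, env gives the robot as it stands.
- The arm moves only by the tool jog_arm, never from a script. Its argument "plan" is a list of rows, each an object of numbers: "x", "y", "z": the shift along the tool's x, y, z in m; "roll": the turn about the tool's z in rad; "grip": the opening, from 0 (shut) to 1 (fully open). A call has 1 to 5 rows; each row shifts and turns the commanded pose from where the row before left it, along the tool's axes as they then stand; what a row does not reach is not made up. A row lasts 1/10 s, in which the tool goes at most 50 mm and 8.59 degrees, less where a joint would pass 70% of its speed; a pose out of reach is approached as far as the arm can. A call is refused whole if a number of a shift passes 0.05 or a number of a turn 0.15, either way. A call with a gripper value outside its range is refused whole. The fingers move at their own pace and stop on an object; the grip force is fixed at half the most. Time passes only in rows, so rows that do not move let the fingers close. It gives the time, the measured TCP pose, the force and the opening at its end, in the units of the state.
- read_state(): the state, without advancing time (a new reading comes with each control period).
- get_image(name): name is "side" or "top"; returns (picture, depth): 480x640x3 uint8, red, green, blue; 480x640 float32, m along the optical axis (not along the pixel's ray), 0 where there is no reading.
- camera_info(name): a dict with "mtx" (3x3 intrinsics, pixels), "k1" (the pictures are not rectified: a ray, as slopes to the right and down, at radius r is drawn at 1 + k1 r^2 times it, then the intrinsics apply), "rvec" (rotation vector, rad) and "tvec" (3), from world to camera coordinates, as OpenCV has them. Camera axes: x right, y down, z forward; pixel columns grow to the right and rows downward; lengths in m; the calibration is good to about 2 mm. A picture is of the moment at which its call begins. camera_info takes no time and is no camera call.
- order.finish_job(): hands the job in, once; it reports no verdict.
The state is a dict: "clock": time; "joint_pos": joint angles; "joint_vel": joint speeds; "joint_efforts": joint torques, N m; "ee_pos": TCP position; "ee_rot": TCP orientation; "force": force on the tool from outside, world axes, zero at the start; "torque": the same for the moment, N m; "gripper_width": finger opening in m.
Only numpy, scipy, OpenCV 4.12 (cv2) and the standard library are available. Lean on these libraries where they do the work, as an engineer would, in place of code of your own. Each camera call takes 0.05 s, during which the arm holds its last target. There are 200 camera calls.

### The job

Lift the metal plate with the six round vial wells out of the tray by its black handle, leaving the plate with the two long slots in the tray. Keeping hold of it, lower it over the two locating pins of the heater, big hole over the thick pin, until it lies flush on the platform; then push the heater's sliding clamp fully home over the edge of the plate and move clear. Do not disturb the bottles or the beaker.

Things in the scene. Friction and masses are not known exactly. Their poses are not given: they have to be found in the camera images.
- vial_plate: Plate to fit: aluminium, 84 (x) by 130 (y) by 14 mm thick, about 350 g, six round 18 mm wells. Black upright handle fin in the middle: 12 mm thick (x), 40 long (y), from 14 to 59 mm above the underside. Two through holes: big (16.5 mm) at y = +42 mm, small (12.5 mm) at y = -42 mm. Origin: centre of the underside, z up. Starts in either half of the tray.
- slot_plate: The other plate, to be left in the tray: same size, handle and locating holes, but two long slots 20 by 80 mm instead of round wells. Origin and axes as for the vial plate.
- tray: Grey open tray with both plates side by side along its x axis, their y axes roughly along its y; outside 250 mm (x) by 185 mm (y), walls 32 mm high and 4 mm thick, floor 4 mm. Fixed. Origin: centre of the underside.
- heater: Fixed white box heater, 180 mm (x) by 290 mm (y), 75 mm high, blue front on its -x side; an aluminium platform (115 by 150 mm) on top, two steel pins on it. A dark guide block for the clamp begins 20 mm beyond a seated plate's +y end and stands 16 mm above the platform. Origin: centre of the underside.
- seat (a point): Centre of the platform's top face, 83 mm above the bench; heater axes, z up. Pins: thick (14 mm) at y = +42 mm, thin (10 mm) at y = -42 mm from here, both 21 mm high, the top 7 mm tapering by 3.5 mm all round. A plate is seated when its origin is here and its axes lie along the heater's.
- clamp (a joint): Travel of the sliding clamp, m: 0 fully open, 0.040 fully home (stop). Starts at 0 to 0.008. Slides towards the heater's -y against about 3 N of friction, stays where left. Steel tongue, 44 mm wide, 8 thick, underside 16.5 mm above the platform: passes 2.5 mm over a seated plate; when home it covers the plate's last 12 mm at +y.
- clamp_tab (a point): Middle of the outer (+y) face of the clamp's upright tab, where it is pushed; axes as the heater's. Tab: 44 mm wide (x), 8 mm thick (y), top edge 18 mm above this point, which is 42.5 mm above the platform and moves with the clamp. The space on its +y side is free.
- amber_bottle: Bystander: brown bottle, 72 mm across, 140 mm high. Origin: centre of the underside.
- wash_bottle: Bystander: white plastic bottle with red cap, 54 mm across, 120 mm high. Origin: centre of the underside.
- beaker: Bystander: glass beaker, 70 mm across, 85 mm high. Origin: centre of the underside.

How it is judged:
By the outcome, as a careful person would: the job done as asked, in the order asked, and still so for the second after the job is handed in, with the robot touching nothing.
It also fails if it takes over 58 s, if anything falls off the work surface, if the arm or the gripper's body presses on something with over 40 N, if the wrist force passes 120 N, or if a joint passes its speed limit or range.

## Working session

There is one attempt and no reset: what is moved stays moved. The work goes in short steps, Python scripts to look and compute and a tool call to move; the robot and the scene stay as the last step left them, time stands still between calls to the robot, and variables do not carry over. Pictures are saved under pics/ and viewed, about 8 in all and at most 12, crops included, and the job is handed in when it is done.

Besides the shell and the picture viewer there is one more tool, called after ">>>" as name(argument=value, ...) on one line, values as JSON. jog_arm: Moves the arm, as the interface text tells. Its arguments: {"type":"object","properties":{"plan":{"type":"array"}},"required":["plan"]}

```bash
mkdir -p pics; cat > h.py <<'E'
import numpy as np, cv2
from plant import read_state, get_image, camera_info, order, env
def cam(n):
    c=camera_info(n); R=cv2.Rodrigues(np.array(c['rvec'],float))[0]; return np.array(c['mtx'],float),c['k1'],R,np.array(c['tvec'],float).ravel()
def slopes(n,px):
    K,k1,R,t=cam(n); d=np.array([k1,0,0,0,0],float)
    return cv2.undistortPoints(np.array(px,float).reshape(-1,1,2),K,d).reshape(-1,2)
def onplane(n,px,z):
    K,k1,R,t=cam(n); s=slopes(n,px); d=np.c_[s,np.ones(len(s))]@R; c=-R.T@t
    return c+d*((z-c[2])/d[:,2])[:,None]
def bydepth(n,px,dep):
    K,k1,R,t=cam(n); s=slopes(n,px); p=np.c_[s,np.ones(len(s))]*np.array(dep)[:,None]
    return (p-t)@R
def proj(n,P):
    K,k1,R,t=cam(n); return cv2.projectPoints(np.array(P,float).reshape(-1,1,3),cv2.Rodrigues(R)[0],t,K,np.array([k1,0,0,0,0.]))[0].reshape(-1,2)
E
python3 - <<'E'
from h import *
for n in('top','side'):
    im,d=get_image(n); cv2.imwrite(f'pics/{n}0.png',im[:,:,::-1]); np.savez(f'{n}0.npz',im=im,d=d)
    K,k1,R,t=cam(n); print(n,K[0,0],k1,-R.T@t,R[2])
s=read_state(); print(s['clock'],s['ee_pos'],s['ee_rot'],s['gripper_width'],env.grip_depth)
E
```

```text
top 543.8482344547413 -0.1280396681957323 [0.53719186 0.05348631 1.04476851] [ 0.07166373 -0.02684306 -0.99706758]
side 586.1365163141351 0.0349280398519524 [ 0.478112   -0.67905339  0.69886337] [ 0.14522983  0.75908633 -0.63458352]
0.1 [ 0.16240724 -0.62872176  0.17307392] [ 9.92023908e-01  1.26047110e-01 -1.28198676e-04 -8.21544345e-04] 0.09409188309353253 0.0188
```

View pics/top0.png

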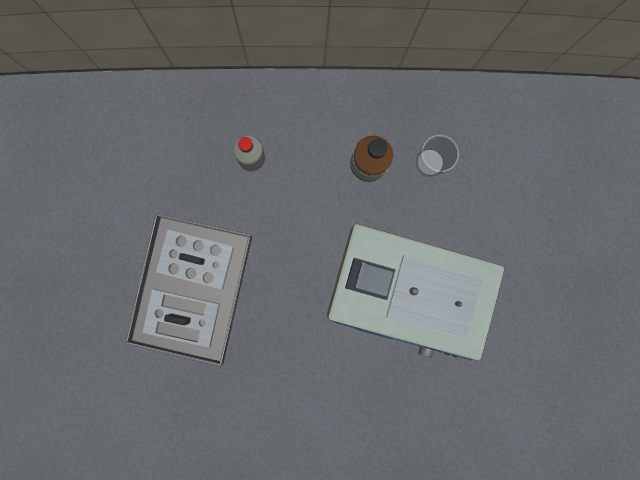

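View pics/side0.png

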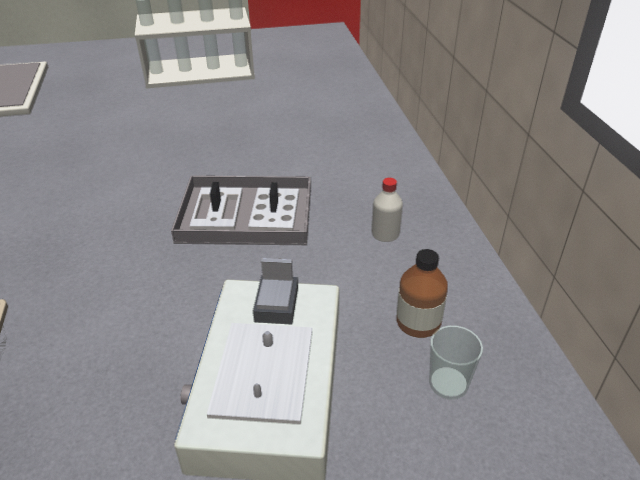

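The top view shows the vial plate at about (193,260) and the slot plate at (179,320). The pins are at (413,291) thick and (459,304) thin, and the clamp is at (370,279). The side view confirms this layout. Next I'll measure with masks.

```bash
python3 - <<'E'
from h import *
z=np.load('top0.npz'); im=z['im']; d=z['d']
a=cv2.resize(im[215:365,125:255],None,fx=4,fy=4,interpolation=cv2.INTER_CUBIC)
b=cv2.resize(im[240:340,335:485],None,fx=2.6,fy=2.6,interpolation=cv2.INTER_CUBIC)
c=np.zeros((600,800,3),np.uint8); c[:a.shape[0],:a.shape[1]]=a[:600]; b=cv2.resize(b,(278,185)); c[:185,521:799]=b
g=cv2.cvtColor(im,cv2.COLOR_RGB2GRAY)
cv2.imwrite('pics/crop1.png',c[:,:,::-1])
def blobs(mask,box,amin,lab,zz):
    x0,y0,x1,y1=box; m=np.zeros_like(mask); m[y0:y1,x0:x1]=mask[y0:y1,x0:x1]
    n,l,s,ce=cv2.connectedComponentsWithStats(m)
    for i in range(1,n):
        if s[i,4]>=amin:
            p=np.argwhere(l==i)[:,::-1]; W=onplane('top',p,zz); C=W[:,:2].mean(0); ev,V=np.linalg.eigh(np.cov((W[:,:2]-C).T)); v=V[:,1]
            dd=d[l==i]; zs=bydepth('top',p,dd)[:,2]
            print(lab,ce[i].round(1),s[i,4],C.round(4),'ang',np.degrees(np.arctan2(v[1],v[0])).round(1),'ext',np.sqrt(12*ev).round(4),'z',np.median(zs).round(4))
blobs((g<50).astype(np.uint8),(150,232,240,350),15,'handle',.063)
blobs((g>135).astype(np.uint8),(150,225,240,350),100,'plate',.018)
blobs((g<110).astype(np.uint8),(400,270,475,320),6,'pins',.100)
w=((g>165)).astype(np.uint8); blobs(w,(320,220,510,365),3000,'heater',.075)
blobs((g<75).astype(np.uint8),(335,250,400,310),50,'guide',.099)
blobs(((g<140)&(g>45)).astype(np.uint8),(155,228,235,292),10,'wells',.018)
E
```

```text
handle [200.9 261.2] 23 [0.5623 0.2361] ang 128.2 ext [0.0073 0.0117] z 0.0495
handle [180.8 318. ] 70 [0.4601 0.2719] ang 71.3 ext [0.0106 0.0418] z 0.0504
handle [157.3 347.6] 22 [0.4068 0.3147] ang 78.3 ext [0.0025 0.0291] z 0.0254
plate [200.2 283.6] 6444 [0.5215 0.2456] ang 174.9 ext [0.1511 0.2119] z 0.0144
pins [413.  290.7] 47 [ 0.5083 -0.1401] ang 64.7 ext [0.013  0.0143] z 0.097
pins [458.1 303.3] 31 [ 0.4854 -0.2204] ang 83.7 ext [0.0083 0.0117] z 0.0964
heater [412.6 291.6] 7203 [ 0.506  -0.1452] ang 72.2 ext [0.2032 0.309 ] z 0.0735
guide [340. 269.] 70 [ 0.5471 -0.0125] ang 164.0 ext [0.003  0.0708] z 0.0487
guide [360.3 276.6] 448 [ 0.5337 -0.0479] ang 53.2 ext [0.0655 0.0719] z 0.0974
wells [183.7 258.4] 1503 [0.5689 0.2773] ang 143.7 ext [0.1297 0.181 ] z 0.0025
wells [180.4 240.6] 93 [0.6025 0.284 ] ang 117.5 ext [0.0178 0.0184] z 0.0032
wells [197.5 245. ] 89 [0.5941 0.2511] ang -180.0 ext [0.0169 0.0189] z 0.0034
wells [214.2 249.4] 63 [0.5857 0.2193] ang 173.8 ext [0.0176 0.0195] z 0.0035
wells [227.8 267.6] 105 [0.5514 0.1933] ang 165.1 ext [0.0044 0.0855] z 0.0043
wells [172.5 253.4] 60 [0.5784 0.2988] ang 160.2 ext [0.014  0.0151] z 0.0036
wells [190.1 258.1] 168 [0.5693 0.2651] ang 75.3 ext [0.0141 0.0466] z 0.061
wells [172.8 268.2] 96 [0.5504 0.2978] ang -174.4 ext [0.018  0.0187] z 0.0034
wells [213.9 264.8] 18 [0.5567 0.2196] ang -165.3 ext [0.0083 0.0115] z 0.0085
wells [190.  272.9] 92 [0.5415 0.2651] ang 72.2 ext [0.0177 0.018 ] z 0.0032
wells [207.1 277.3] 66 [0.5332 0.2324] ang -178.1 ext [0.0165 0.0187] z 0.0038
```

View pics/crop1.png

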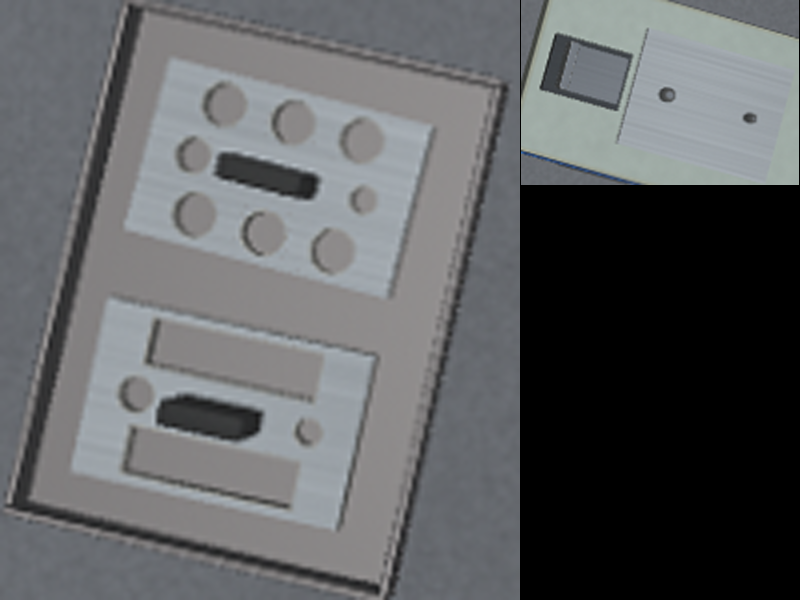

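Measured values:
- **Vial plate:** centre about (0.568, 0.258), y axis at 75.4°. The big hole is on the +y side, same as the thick pin.
- **Pins:** midpoint about (0.497, -0.180), axis at 74.1°, spacing 83.5 mm, which fits the given 84 mm.

Next is a planner that works out rows in tool axes.

```bash
cat > nav.py <<'E'
import sys, json
from h import *
from scipy.spatial.transform import Rotation as Ro
# usage: nav.py x y z tool_x_yaw_deg [grip] [max step m]
def main(x,y,z,yaw,grip=1,step=.045):
    s=read_state(); p=np.array(s['ee_pos']); R=Ro.from_quat(s['ee_rot']).as_matrix(); c=np.degrees(np.arctan2(R[1,0],R[0,0]))
    print('clk',round(s['clock'],2),'tcp',p.round(4),'yaw',round(c,2),'tilt',R[:2,2].round(3),'F',np.round(s['force'],1),'w',round(s['gripper_width'],4))
    D=np.array([x,y,z])-p; turn=-np.radians((yaw-c+180)%360-180)
    n=int(max(1,np.ceil(np.abs(D).max()/step*1.0),np.ceil(np.linalg.norm(D)/.048),np.ceil(abs(turn)/.145))); print('rows',n)
    out=[]
    for i in range(min(n,10)):
        v=R.T@(D/n); out.append(dict(x=round(v[0],4),y=round(v[1],4),z=round(v[2],4),roll=round(turn/n,4),grip=grip)); R=R@Ro.from_euler('z',turn/n).as_matrix()
    for k in range(0,len(out),5): print(json.dumps(out[k:k+5]))
if __name__=='__main__': main(*map(float,sys.argv[1:]))
E
python3 nav.py .46 -.33 .27 40
```

```text
clk 0.1 tcp [ 0.1624 -0.6287  0.1731] yaw 14.48 tilt [-0.     0.002] F [-0.1  0.2 -0.7] w 0.0941
rows 10
[{"x": 0.0363, "y": -0.0215, "z": -0.0097, "roll": -0.0445, "grip": 1}, {"x": 0.0372, "y": -0.0199, "z": -0.0097, "roll": -0.0445, "grip": 1}, {"x": 0.0381, "y": -0.0182, "z": -0.0097, "roll": -0.0445, "grip": 1}, {"x": 0.0388, "y": -0.0165, "z": -0.0097, "roll": -0.0445, "grip": 1}, {"x": 0.0395, "y": -0.0147, "z": -0.0097, "roll": -0.0445, "grip": 1}]
[{"x": 0.0401, "y": -0.013, "z": -0.0097, "roll": -0.0445, "grip": 1}, {"x": 0.0407, "y": -0.0112, "z": -0.0097, "roll": -0.0445, "grip": 1}, {"x": 0.0411, "y": -0.0093, "z": -0.0097, "roll": -0.0445, "grip": 1}, {"x": 0.0415, "y": -0.0075, "z": -0.0097, "roll": -0.0445, "grip": 1}, {"x": 0.0418, "y": -0.0056, "z": -0.0097, "roll": -0.0445, "grip": 1}]
```

>>> jog_arm(plan=[{"x": 0.036, "y": -0.021, "z": -0.01, "roll": -0.045, "grip": 1}, {"x": 0.037, "y": -0.02, "z": -0.01, "roll": -0.045, "grip": 1}, {"x": 0.038, "y": -0.018, "z": -0.01, "roll": -0.045, "grip": 1}, {"x": 0.039, "y": -0.017, "z": -0.01, "roll": -0.045, "grip": 1}, {"x": 0.04, "y": -0.015, "z": -0.01, "roll": -0.045, "grip": 1}])

```text
clock: 0.6
ee_pos: [0.3119, -0.4778, 0.2239]
ee_rot: [0.971, 0.237, -0.0, -0.0]
force: [0.8, 0.0, -0.2]
gripper_width: 0.0936
```

>>> jog_arm(plan=[{"x": 0.04, "y": -0.013, "z": -0.01, "roll": -0.045, "grip": 1}, {"x": 0.041, "y": -0.011, "z": -0.01, "roll": -0.045, "grip": 1}, {"x": 0.041, "y": -0.009, "z": -0.01, "roll": -0.045, "grip": 1}, {"x": 0.041, "y": -0.007, "z": -0.01, "roll": -0.045, "grip": 1}, {"x": 0.042, "y": -0.006, "z": -0.01, "roll": -0.045, "grip": 1}])

```text
clock: 1.1
ee_pos: [0.4602, -0.3288, 0.2741]
ee_rot: [0.939, 0.345, -0.0, -0.0]
force: [-0.3, -1.1, 0.4]
gripper_width: 0.0937
```

```bash
python3 nav.py .568 .1 .22 75.4 0.6
```

```text
clk 1.1 tcp [ 0.4602 -0.3288  0.2741] yaw 40.36 tilt [-0.001  0.   ] F [-0.3 -1.1  0.4] w 0.0937
rows 10
[{"x": 0.036, "y": -0.0257, "z": 0.0054, "roll": -0.0612, "grip": 0.6}, {"x": 0.0375, "y": -0.0234, "z": 0.0054, "roll": -0.0612, "grip": 0.6}, {"x": 0.0388, "y": -0.0211, "z": 0.0054, "roll": -0.0612, "grip": 0.6}, {"x": 0.0401, "y": -0.0187, "z": 0.0054, "roll": -0.0612, "grip": 0.6}, {"x": 0.0411, "y": -0.0162, "z": 0.0054, "roll": -0.0612, "grip": 0.6}]
[{"x": 0.042, "y": -0.0137, "z": 0.0054, "roll": -0.0612, "grip": 0.6}, {"x": 0.0428, "y": -0.0111, "z": 0.0054, "roll": -0.0612, "grip": 0.6}, {"x": 0.0434, "y": -0.0084, "z": 0.0054, "roll": -0.0612, "grip": 0.6}, {"x": 0.0438, "y": -0.0058, "z": 0.0054, "roll": -0.0612, "grip": 0.6}, {"x": 0.0441, "y": -0.0031, "z": 0.0054, "roll": -0.0612, "grip": 0.6}]
```

Tracking is accurate, so I'll continue.

>>> jog_arm(plan=[{"x": 0.036, "y": -0.026, "z": 0.005, "roll": -0.061, "grip": 0.6}, {"x": 0.037, "y": -0.023, "z": 0.005, "roll": -0.061, "grip": 0.6}, {"x": 0.039, "y": -0.021, "z": 0.005, "roll": -0.061, "grip": 0.6}, {"x": 0.04, "y": -0.019, "z": 0.005, "roll": -0.061, "grip": 0.6}, {"x": 0.041, "y": -0.016, "z": 0.005, "roll": -0.061, "grip": 0.6}])

```text
clock: 1.6
ee_pos: [0.5135, -0.1146, 0.2485]
ee_rot: [0.875, 0.484, -0.0, -0.0]
force: [0.9, 0.6, -0.6]
gripper_width: 0.0577
```

>>> jog_arm(plan=[{"x": 0.042, "y": -0.014, "z": 0.005, "roll": -0.061, "grip": 0.6}, {"x": 0.043, "y": -0.011, "z": 0.005, "roll": -0.061, "grip": 0.6}, {"x": 0.043, "y": -0.008, "z": 0.005, "roll": -0.061, "grip": 0.6}, {"x": 0.044, "y": -0.006, "z": 0.005, "roll": -0.061, "grip": 0.6}, {"x": 0.044, "y": -0.003, "z": 0.005, "roll": -0.061, "grip": 0.6}])

```text
clock: 2.1
ee_pos: [0.568, 0.0994, 0.2234]
ee_rot: [0.791, 0.611, -0.0, -0.0]
force: [0.5, 0.1, 0.9]
gripper_width: 0.0564
```

```bash
python3 nav.py .568 .258 .10 75.4 0.6
```

```text
clk 2.1 tcp [0.568  0.0994 0.2234] yaw 75.35 tilt [-0.001 -0.   ] F [0.5 0.1 0.9] w 0.0564
rows 5
[{"x": 0.0307, "y": -0.008, "z": 0.0247, "roll": -0.0002, "grip": 0.6}, {"x": 0.0307, "y": -0.008, "z": 0.0247, "roll": -0.0002, "grip": 0.6}, {"x": 0.0307, "y": -0.008, "z": 0.0247, "roll": -0.0002, "grip": 0.6}, {"x": 0.0307, "y": -0.008, "z": 0.0247, "roll": -0.0002, "grip": 0.6}, {"x": 0.0307, "y": -0.008, "z": 0.0247, "roll": -0.0002, "grip": 0.6}]
```

>>> jog_arm(plan=[{"x": 0.031, "y": -0.008, "z": 0.025, "grip": 0.6}, {"x": 0.031, "y": -0.008, "z": 0.025, "grip": 0.6}, {"x": 0.031, "y": -0.008, "z": 0.025, "grip": 0.6}, {"x": 0.03, "y": -0.008, "z": 0.025, "grip": 0.6}, {"x": 0.03, "y": -0.008, "z": 0.023, "grip": 0.6}])

```text
schema error: expected keys x, y, z, roll, grip
```

```bash
python3 - <<'E'
from h import *
im,d=get_image('side'); c=cv2.resize(im[90:260,160:330],None,fx=3.5,fy=3.5,interpolation=cv2.INTER_CUBIC); cv2.imwrite('pics/side1.png',c[:,:,::-1])
E
python3 nav.py .568 .258 .026 75.4 0.6
```

```text
clk 2.15 tcp [0.5684 0.1099 0.2228] yaw 76.04 tilt [0.    0.008] F [0.7 5.7 1.2] w 0.0565
rows 6
[{"x": 0.0237, "y": -0.006, "z": 0.033, "roll": 0.0019, "grip": 0.6}, {"x": 0.0237, "y": -0.006, "z": 0.033, "roll": 0.0019, "grip": 0.6}, {"x": 0.0237, "y": -0.0061, "z": 0.033, "roll": 0.0019, "grip": 0.6}, {"x": 0.0237, "y": -0.0061, "z": 0.033, "roll": 0.0019, "grip": 0.6}, {"x": 0.0236, "y": -0.0061, "z": 0.033, "roll": 0.0019, "grip": 0.6}]
[{"x": 0.0236, "y": -0.0062, "z": 0.033, "roll": 0.0019, "grip": 0.6}]
```

View pics/side1.png

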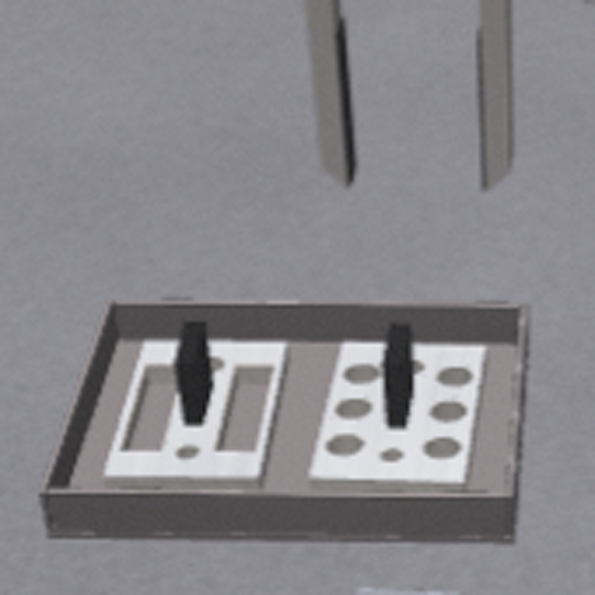

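The roll key is required, so that call was refused. The side crop shows the open fingers, not yet over the plate. I'll resend from the commanded pose.

>>> jog_arm(plan=[{"x": 0.031, "y": -0.008, "z": 0.025, "roll": 0, "grip": 0.6}, {"x": 0.031, "y": -0.008, "z": 0.025, "roll": 0, "grip": 0.6}, {"x": 0.031, "y": -0.008, "z": 0.025, "roll": 0, "grip": 0.6}, {"x": 0.03, "y": -0.008, "z": 0.025, "roll": 0, "grip": 0.6}, {"x": 0.03, "y": -0.008, "z": 0.023, "roll": 0, "grip": 0.6}])

```text
clock: 2.65
ee_pos: [0.5679, 0.2565, 0.0993]
ee_rot: [0.792, 0.61, -0.001, -0.0]
force: [1.2, 0.3, 0.3]
gripper_width: 0.0565
```

>>> jog_arm(plan=[{"x": 0, "y": 0, "z": 0, "roll": 0, "grip": 0.6}, {"x": 0, "y": 0, "z": 0, "roll": 0, "grip": 0.6}, {"x": 0, "y": 0, "z": 0, "roll": 0, "grip": 0.6}])

```text
clock: 2.95
ee_pos: [0.5692, 0.2543, 0.1014]
ee_rot: [0.793, 0.61, 0.0, 0.001]
force: [-0.2, -0.2, 0.4]
gripper_width: 0.0564
```

```bash
python3 - <<'E'
from h import *
im,d=get_image('side'); c=cv2.resize(im[90:260,160:330],None,fx=3.5,fy=3.5,interpolation=cv2.INTER_CUBIC); cv2.imwrite('pics/side2.png',c[:,:,::-1])
E
python3 nav.py .568 .258 .026 75.4 0.6
```

```text
clk 3.0 tcp [0.5695 0.2541 0.1017] yaw 75.08 tilt [ 0.001 -0.001] F [-0.4  0.1  0.2] w 0.0564
rows 2
[{"x": 0.0017, "y": -0.0013, "z": 0.0378, "roll": -0.0028, "grip": 0.6}, {"x": 0.0017, "y": -0.0013, "z": 0.0378, "roll": -0.0028, "grip": 0.6}]
```

View pics/side2.png

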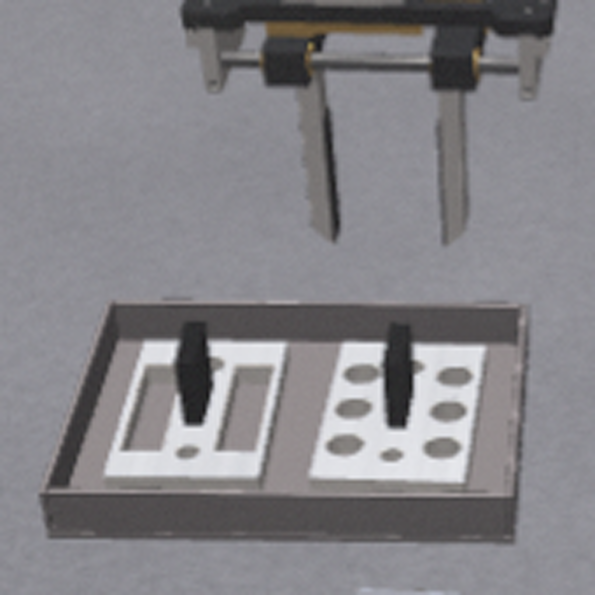

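The fingers straddle the handle line: fingertips at about x=335 and 448, handle at 398. Now descend and grip.

>>> jog_arm(plan=[{"x": 0.002, "y": -0.001, "z": 0.025, "roll": -0.003, "grip": 0.6}, {"x": 0.002, "y": -0.001, "z": 0.025, "roll": -0.003, "grip": 0.6}, {"x": 0, "y": 0, "z": 0.025, "roll": 0, "grip": 0.6}, {"x": 0, "y": 0, "z": 0, "roll": 0, "grip": 0.6}, {"x": 0, "y": 0, "z": 0, "roll": 0, "grip": 0.6}])

```text
clock: 3.5
ee_pos: [0.5683, 0.2593, 0.0268]
ee_rot: [0.791, 0.612, 0.0, 0.0]
force: [-0.3, 0.3, 0.3]
gripper_width: 0.0563
```

>>> jog_arm(plan=[{"x": 0, "y": 0, "z": 0, "roll": 0, "grip": 0.0}, {"x": 0, "y": 0, "z": 0, "roll": 0, "grip": 0.0}, {"x": 0, "y": 0, "z": 0, "roll": 0, "grip": 0.0}, {"x": 0, "y": 0, "z": 0, "roll": 0, "grip": 0.0}, {"x": 0, "y": 0, "z": 0, "roll": 0, "grip": 0.0}])

```text
clock: 4.0
ee_pos: [0.5677, 0.2604, 0.0262]
ee_rot: [0.79, 0.613, 0.0, 0.0]
force: [-0.0, -0.4, -0.2]
gripper_width: 0.0198
```

>>> jog_arm(plan=[{"x": 0, "y": 0, "z": 0, "roll": 0, "grip": 0.0}, {"x": 0, "y": 0, "z": 0, "roll": 0, "grip": 0.0}, {"x": 0, "y": 0, "z": 0, "roll": 0, "grip": 0.0}, {"x": 0, "y": 0, "z": 0, "roll": 0, "grip": 0.0}, {"x": 0, "y": 0, "z": 0, "roll": 0, "grip": 0.0}])

```text
clock: 4.5
ee_pos: [0.568, 0.2603, 0.026]
ee_rot: [0.79, 0.613, 0.0, 0.0]
force: [1.2, 0.7, 1.3]
gripper_width: 0.0115
```

>>> jog_arm(plan=[{"x": 0, "y": 0, "z": -0.01, "roll": 0, "grip": 0.0}, {"x": 0, "y": 0, "z": -0.02, "roll": 0, "grip": 0.0}, {"x": 0, "y": 0, "z": -0.03, "roll": 0, "grip": 0.0}, {"x": 0, "y": 0, "z": -0.04, "roll": 0, "grip": 0.0}, {"x": 0, "y": 0, "z": -0.04, "roll": 0, "grip": 0.0}])

```text
clock: 5.0
ee_pos: [0.5659, 0.2598, 0.1666]
ee_rot: [0.79, 0.613, -0.002, -0.001]
force: [0.2, 0.4, -3.8]
gripper_width: 0.0116
```

```bash
python3 nav.py .55 .07 .23 74.5 0 .04
```

```text
clk 5.0 tcp [0.5659 0.2598 0.1666] yaw 75.59 tilt [-0.003 -0.001] F [ 0.2  0.4 -3.8] w 0.0116
rows 5
[{"x": -0.0376, "y": 0.0063, "z": -0.0126, "roll": 0.0038, "grip": 0.0}, {"x": -0.0376, "y": 0.0065, "z": -0.0126, "roll": 0.0038, "grip": 0.0}, {"x": -0.0375, "y": 0.0066, "z": -0.0126, "roll": 0.0038, "grip": 0.0}, {"x": -0.0375, "y": 0.0068, "z": -0.0126, "roll": 0.0038, "grip": 0.0}, {"x": -0.0375, "y": 0.0069, "z": -0.0126, "roll": 0.0038, "grip": 0.0}]
```

The grip is holding: opening is 11.5 mm and load is 3.8 N. Carry it over.

>>> jog_arm(plan=[{"x": -0.02, "y": 0.006, "z": -0.013, "roll": 0.004, "grip": 0.0}, {"x": -0.038, "y": 0.006, "z": -0.013, "roll": 0.004, "grip": 0.0}, {"x": -0.04, "y": 0.007, "z": -0.013, "roll": 0.004, "grip": 0.0}, {"x": -0.04, "y": 0.007, "z": -0.013, "roll": 0.004, "grip": 0.0}, {"x": -0.04, "y": 0.007, "z": -0.013, "roll": 0.004, "grip": 0.0}])

```text
clock: 5.5
ee_pos: [0.5519, 0.0783, 0.2312]
ee_rot: [0.796, 0.605, -0.001, -0.0]
force: [0.8, -0.0, -3.1]
gripper_width: 0.0112
```

```bash
python3 nav.py .4975 -.178 .20 74.5 0 .04
```

```text
clk 5.5 tcp [0.5519 0.0783 0.2312] yaw 74.44 tilt [-0.002 -0.   ] F [ 0.8 -0.  -3.1] w 0.0112
rows 7
[{"x": -0.0374, "y": 0.0023, "z": 0.0045, "roll": -0.0001, "grip": 0.0}, {"x": -0.0374, "y": 0.0023, "z": 0.0045, "roll": -0.0001, "grip": 0.0}, {"x": -0.0374, "y": 0.0023, "z": 0.0045, "roll": -0.0001, "grip": 0.0}, {"x": -0.0374, "y": 0.0023, "z": 0.0045, "roll": -0.0001, "grip": 0.0}, {"x": -0.0374, "y": 0.0023, "z": 0.0045, "roll": -0.0001, "grip": 0.0}]
[{"x": -0.0374, "y": 0.0023, "z": 0.0045, "roll": -0.0001, "grip": 0.0}, {"x": -0.0374, "y": 0.0023, "z": 0.0045, "roll": -0.0001, "grip": 0.0}]
```

>>> jog_arm(plan=[{"x": -0.037, "y": 0.002, "z": 0, "roll": 0, "grip": 0.0}, {"x": -0.037, "y": 0.002, "z": 0, "roll": 0, "grip": 0.0}, {"x": -0.037, "y": 0.002, "z": 0, "roll": 0, "grip": 0.0}, {"x": -0.037, "y": 0.002, "z": 0, "roll": 0, "grip": 0.0}, {"x": -0.037, "y": 0.002, "z": 0, "roll": 0, "grip": 0.0}])

```text
clock: 6.0
ee_pos: [0.5117, -0.102, 0.2308]
ee_rot: [0.796, 0.605, -0.001, -0.001]
force: [0.3, -0.5, -4.0]
gripper_width: 0.0116
```

>>> jog_arm(plan=[{"x": -0.037, "y": 0.002, "z": 0.015, "roll": 0, "grip": 0.0}, {"x": -0.03, "y": 0.003, "z": 0.016, "roll": 0, "grip": 0.0}, {"x": -0.008, "y": 0.001, "z": 0, "roll": 0, "grip": 0.0}, {"x": 0, "y": 0, "z": 0, "roll": 0, "grip": 0.0}, {"x": 0, "y": 0, "z": 0, "roll": 0, "grip": 0.0}])

```text
clock: 6.5
ee_pos: [0.4996, -0.1731, 0.2003]
ee_rot: [0.796, 0.605, 0.001, -0.0]
force: [-0.2, 1.3, -3.6]
gripper_width: 0.0114
```

```bash
python3 - <<'E'
from h import *
im,d=get_image('side'); np.savez('side3.npz',im=im,d=d); c=cv2.resize(im[230:430,170:350],None,fx=3,fy=3,interpolation=cv2.INTER_CUBIC)
cv2.imwrite('pics/side3.png',c[:,:,::-1])
E
python3 nav.py .4975 -.178 .15 74.5 0 .04
```

```text
clk 6.55 tcp [ 0.4998 -0.1728  0.2005] yaw 74.56 tilt [0.001 0.001] F [-0.1 -0.  -3.5] w 0.0114
rows 2
[{"x": -0.0029, "y": -0.0004, "z": 0.0252, "roll": 0.0006, "grip": 0.0}, {"x": -0.0029, "y": -0.0004, "z": 0.0252, "roll": 0.0006, "grip": 0.0}]
```

View pics/side3.png

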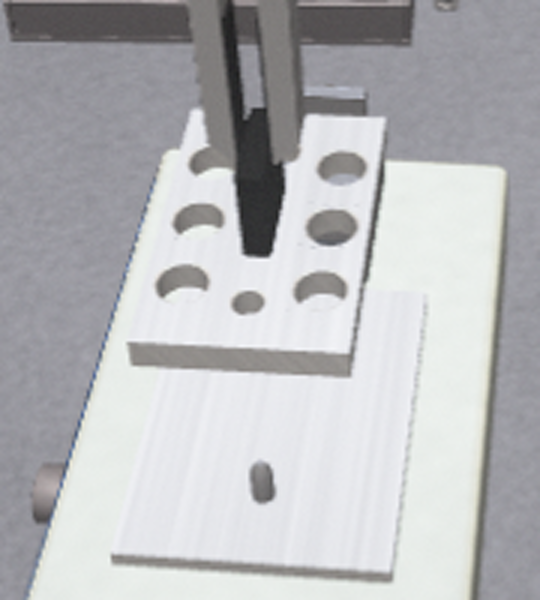

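The side crop shows the plate over the heater with its small hole at crop (248,302), and the thin pin at crop (262,482). I'll compare plate and pins in this same camera so that calibration errors cancel.

```bash
python3 - <<'E'
from h import *
a=np.load('side0.npz')['im']; b=np.load('side3.npz')['im']
ga=cv2.cvtColor(a,cv2.COLOR_RGB2GRAY); gb=cv2.cvtColor(b,cv2.COLOR_RGB2GRAY)
# pins in side0
for box,lab in(((255,325,280,350),'thick'),((248,378,266,400),'thin')):
    x0,y0,x1,y1=box; m=(ga[y0:y1,x0:x1]<150).astype(np.uint8); n,l,s,c=cv2.connectedComponentsWithStats(m); i=1+np.argmax(s[1:,4])
    q=c[i]+[x0,y0]; print(lab,q.round(1),s[i], onplane('side',[q],.0925).round(4)[0,:2])
def quad(mask,lab,z,seed):
    mask=cv2.morphologyEx(mask,cv2.MORPH_OPEN,np.ones((3,3),np.uint8)); n,l,s,c=cv2.connectedComponentsWithStats(mask)
    i=l[seed[1],seed[0]]; p=np.argwhere(l==i)[:,::-1].astype(np.int32); h=cv2.convexHull(p)
    ap=cv2.approxPolyDP(h,4,True).reshape(-1,2); print(lab,s[i],ap.tolist())
    W=onplane('side',ap,z)[:,:2]; print(W.round(4).tolist(),np.linalg.norm(W-np.roll(W,-1,0),axis=1).round(4))
print('vals',a[370,230],a[300,250],a[395,330],b[340,230],b[350,240],b[380,230])
sat=lambda im:(im[:,:,2].astype(int)-im[:,:,1])
quad(((sat(a)>-2)&(ga>130)).astype(np.uint8),'platform',.083,(240,350))
quad((gb>215).astype(np.uint8),'plate',.1925,(226,340))
# hole
m=(gb[322:340,240:266]<200).astype(np.uint8); n,l,s,c=cv2.connectedComponentsWithStats(m)
for i in range(1,n):print('hole',c[i]+[240,322],s[i],onplane('side',[c[i]+[240,322]],.1925)[0,:2].round(4))
P=lambda pts:print('proj',proj('side',pts).round(1).tolist())
P([[.4998+.012,-.1728+.04,.1925],[.4998-.0112,-.1728-.0405,.1925]])
print(gb[332,215:300:3])
E
```

```text
thick [267.4 339.6] [  8   8  10  14 117] [ 0.5075 -0.1486]
thin [257.  390.8] [ 5  7  9 13 90] [ 0.4844 -0.2281]
vals [218 219 224] [220 225 221] [116 116 110] [233 234 239] [145 142 139] [232 233 237]
platform [ 207  323  105   98 8144] [[311, 327], [300, 420], [207, 414], [231, 323]]
[[0.5707, -0.1297], [0.5304, -0.2732], [0.4213, -0.2423], [0.4615, -0.0996]] [0.149  0.1134 0.1482 0.1133]
plate [  176   267   162   190 19694] [[337, 287], [322, 456], [176, 445], [225, 281], [234, 267], [297, 269]]
[[0.5978, -0.169], [0.5348, -0.3873], [0.401, -0.3482], [0.4627, -0.1301], [0.4759, -0.1062], [0.5548, -0.1264]] [0.2272 0.1394 0.2266 0.0274 0.0814 0.0606]
hole [252.  330.5] [ 7  5 11  8 74] [ 0.4871 -0.219 ]
proj [[264.3, 277.0], [252.8, 326.6]]
[234 235 234 236 236 234 234 237 233 232 233 125 133 140 186 235 237 231
 236 234 230 231 227 239 236 176 236 233 234]
```

The two cameras disagree in absolute terms by about 5 mm in y. The same-camera difference in the side view gives a shift of (-2.7, -7.3) mm. The top-camera and grasp-offset estimate lands within about 1 mm of that, with TCP at about (0.497, -0.180). I'll lower to just above the pins and look again.

```bash
python3 nav.py .4971 -.180 .133 74.25 0 .025
```

```text
clk 6.55 tcp [ 0.4998 -0.1728  0.2005] yaw 74.56 tilt [0.001 0.001] F [-0.1 -0.  -3.5] w 0.0114
rows 3
[{"x": -0.0026, "y": -0.0002, "z": 0.0225, "roll": 0.0018, "grip": 0.0}, {"x": -0.0026, "y": -0.0002, "z": 0.0225, "roll": 0.0018, "grip": 0.0}, {"x": -0.0026, "y": -0.0002, "z": 0.0225, "roll": 0.0018, "grip": 0.0}]
```

>>> jog_arm(plan=[{"x": -0.003, "y": 0, "z": 0.023, "roll": 0.002, "grip": 0.0}, {"x": -0.003, "y": 0, "z": 0.023, "roll": 0.002, "grip": 0.0}, {"x": -0.002, "y": -0.001, "z": 0.021, "roll": 0.002, "grip": 0.0}, {"x": 0, "y": 0, "z": 0, "roll": 0, "grip": 0.0}, {"x": 0, "y": 0, "z": 0, "roll": 0, "grip": 0.0}])

```text
clock: 7.05
ee_pos: [0.4967, -0.181, 0.1336]
ee_rot: [0.798, 0.603, 0.0, 0.0]
force: [0.7, -0.5, -3.2]
gripper_width: 0.0117
```

>>> jog_arm(plan=[{"x": 0, "y": 0, "z": 0, "roll": 0, "grip": 0.0}, {"x": 0, "y": 0, "z": 0, "roll": 0, "grip": 0.0}, {"x": 0, "y": 0, "z": 0, "roll": 0, "grip": 0.0}])

```text
clock: 7.35
ee_pos: [0.4966, -0.1823, 0.1338]
ee_rot: [0.798, 0.602, 0.0, 0.001]
force: [0.4, 0.6, -4.4]
gripper_width: 0.011
```

```bash
python3 nav.py .4971 -.180 .133 74.25 0 .025; python3 - <<'E'
from h import *
s=read_state(); zt=s['ee_pos'][2]-.008
b,d=get_image('side'); np.savez('side4.npz',im=b,d=d); gb=cv2.cvtColor(b,cv2.COLOR_RGB2GRAY)
cv2.imwrite('pics/side4.png',cv2.resize(b[270:430,190:340],None,fx=3.7,fy=3.7,interpolation=cv2.INTER_CUBIC)[:,:,::-1])
p=np.array([.4844,-.2263,0]); print('pred px of hole if aligned', proj('side',[[.4845,-.2264,zt]]).round(1))
q=proj('side',[[.4845,-.2264,zt]])[0].astype(int); x0,y0=q-[16,14]
m=(gb[y0:y0+28,x0:x0+32]<200).astype(np.uint8); n,l,st,c=cv2.connectedComponentsWithStats(m)
for i in range(1,n):
    if st[i,4]>20: print(c[i]+[x0,y0],st[i],onplane('side',[c[i]+[x0,y0]],zt)[0,:2].round(4))
E
```

```text
clk 7.35 tcp [ 0.4966 -0.1823  0.1338] yaw 74.08 tilt [ 0.002 -0.001] F [ 0.4  0.6 -4.4] w 0.011
rows 1
[{"x": 0.0024, "y": -0.0002, "z": 0.0008, "roll": -0.003, "grip": 0.0}]
pred px of hole if aligned [[254.9 372.7]]
[239.8        364.96666667] [ 0  3  5  8 30] [ 0.4677 -0.211 ]
[254.47692308 373.43076923] [12 12 10  8 65] [ 0.4839 -0.2273]
```

View pics/side4.png

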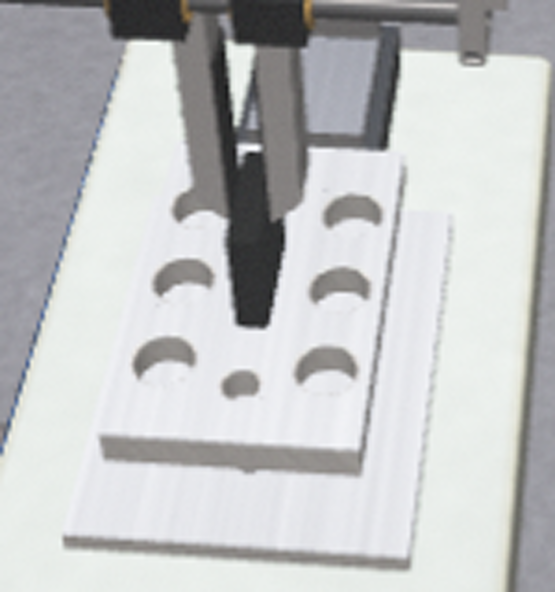

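The hole is at (0.4839, -0.2273) and the pin at (0.4845, -0.2264), so they're aligned within about 1 mm. The thin pin shows just below the front edge, at crop (250,468). I'll nudge 1 mm and descend with a watch on force.

>>> jog_arm(plan=[{"x": 0.001, "y": 0, "z": 0.003, "roll": -0.002, "grip": 0.0}, {"x": 0, "y": 0, "z": 0.003, "roll": 0, "grip": 0.0}, {"x": 0, "y": 0, "z": 0.003, "roll": 0, "grip": 0.0}, {"x": 0, "y": 0, "z": 0.003, "roll": 0, "grip": 0.0}, {"x": 0, "y": 0, "z": 0, "roll": 0, "grip": 0.0}])

```text
clock: 7.9
ee_pos: [0.4957, -0.1813, 0.1203]
ee_rot: [0.798, 0.603, -0.0, -0.0]
force: [-0.8, -0.1, -2.8]
gripper_width: 0.0115
```

>>> jog_arm(plan=[{"x": 0, "y": 0, "z": 0.003, "roll": 0, "grip": 0.0}, {"x": 0, "y": 0, "z": 0.003, "roll": 0, "grip": 0.0}, {"x": 0, "y": 0, "z": 0.003, "roll": 0, "grip": 0.0}, {"x": 0, "y": 0, "z": 0, "roll": 0, "grip": 0.0}])

```text
clock: 8.3
ee_pos: [0.496, -0.1813, 0.1114]
ee_rot: [0.798, 0.603, -0.0, -0.0]
force: [-0.2, -0.6, -3.9]
gripper_width: 0.0116
```

>>> jog_arm(plan=[{"x": 0, "y": 0, "z": 0.002, "roll": 0, "grip": 0.0}, {"x": 0, "y": 0, "z": 0.002, "roll": 0, "grip": 0.0}, {"x": 0, "y": 0, "z": 0.0015, "roll": 0, "grip": 0.0}, {"x": 0, "y": 0, "z": 0, "roll": 0, "grip": 0.0}])

```text
clock: 8.7
ee_pos: [0.4961, -0.1813, 0.1062]
ee_rot: [0.798, 0.603, -0.0, -0.0]
force: [0.3, 0.2, -3.6]
gripper_width: 0.0115
```

>>> jog_arm(plan=[{"x": 0, "y": 0, "z": 0.001, "roll": 0, "grip": 0.0}, {"x": 0, "y": 0, "z": 0, "roll": 0, "grip": 0.0}, {"x": 0, "y": 0, "z": 0, "roll": 0, "grip": 0.0}])

```text
clock: 9.0
ee_pos: [0.4962, -0.1813, 0.1054]
ee_rot: [0.798, 0.603, 0.0, 0.0]
force: [-0.8, 0.3, -3.5]
gripper_width: 0.0114
```

>>> jog_arm(plan=[{"x": 0, "y": 0, "z": 0.001, "roll": 0, "grip": 0.0}, {"x": 0, "y": 0, "z": 0, "roll": 0, "grip": 0.0}, {"x": 0, "y": 0, "z": 0, "roll": 0, "grip": 0.0}])

```text
clock: 9.3
ee_pos: [0.4963, -0.1814, 0.105]
ee_rot: [0.798, 0.603, 0.0, 0.0]
force: [-2.0, 0.4, 5.1]
gripper_width: 0.0116
```

>>> jog_arm(plan=[{"x": 0, "y": 0, "z": 0.001, "roll": 0, "grip": 0.0}, {"x": 0, "y": 0, "z": 0, "roll": 0, "grip": 0.0}, {"x": 0, "y": 0, "z": 0, "roll": 0, "grip": 0.0}])

```text
clock: 9.6
ee_pos: [0.4964, -0.1814, 0.1049]
ee_rot: [0.798, 0.603, 0.0, 0.001]
force: [-3.4, 1.6, 13.1]
gripper_width: 0.0116
```

Contact came at exactly the expected height (0.105) and the force is rising, so the plate is flush. I'll relieve, release and lift. Next I locate the clamp tab.

>>> jog_arm(plan=[{"x": 0, "y": 0, "z": -0.001, "roll": 0, "grip": 0.0}, {"x": 0, "y": 0, "z": 0, "roll": 0, "grip": 0.4}, {"x": 0, "y": 0, "z": 0, "roll": 0, "grip": 0.4}, {"x": 0, "y": 0, "z": 0, "roll": 0, "grip": 0.4}, {"x": 0, "y": 0, "z": 0, "roll": 0, "grip": 0.4}])

```text
clock: 10.1
ee_pos: [0.4963, -0.1814, 0.1042]
ee_rot: [0.798, 0.603, 0.0, -0.0]
force: [-0.0, 0.2, -0.2]
gripper_width: 0.037
```

>>> jog_arm(plan=[{"x": 0, "y": 0, "z": -0.01, "roll": 0, "grip": 0.4}, {"x": 0, "y": 0, "z": -0.03, "roll": 0, "grip": 0.4}, {"x": 0, "y": 0, "z": -0.04, "roll": 0, "grip": 0.4}, {"x": 0, "y": 0, "z": -0.04, "roll": 0, "grip": 0.2}, {"x": 0, "y": 0, "z": -0.03, "roll": 0, "grip": 0.0}])

```text
clock: 10.6
ee_pos: [0.497, -0.1814, 0.2577]
ee_rot: [0.798, 0.603, 0.001, 0.001]
force: [0.4, -0.7, -0.8]
gripper_width: 0.0248
```

```bash
python3 - <<'E'
from h import *
a,d=get_image('side'); 
cv2.imwrite('pics/side5.png',cv2.resize(a[240:430,180:350],None,fx=3.1,fy=3.1,interpolation=cv2.INTER_CUBIC)[:,:,::-1])
g=cv2.cvtColor(a,cv2.COLOR_RGB2GRAY)
for y in range(254,300,3): print(y,g[y,256:302:2].tolist())
z=np.load('side0.npz')
for px in((277,262),(277,268),(270,265),(285,265),(277,285),(277,300)): print(px,bydepth('side',[px],[z['d'][px[1],px[0]]])[0].round(4))
t=np.load('top0.npz'); gt=cv2.cvtColor(t['im'],cv2.COLOR_RGB2GRAY)
ys,xs=np.mgrid[255:305,335:402]; p=np.c_[xs.ravel(),ys.ravel()]; W=bydepth('top',p,t['d'][255:305,335:402].ravel())
k=(W[:,2]>.13)&(W[:,2]<.16); print('tab top',k.sum(),W[k].mean(0).round(4),W[k].min(0).round(4),W[k].max(0).round(4))
E
python3 nav.py .5 -.18 .25 74 0
```

```text
254 [154, 155, 153, 158, 155, 150, 150, 149, 148, 155, 157, 153, 156, 151, 151, 154, 148, 150, 155, 155, 152, 155, 155]
257 [152, 154, 150, 155, 162, 155, 153, 153, 156, 155, 153, 151, 152, 151, 152, 151, 153, 152, 153, 155, 152, 153, 151]
260 [151, 151, 152, 169, 171, 173, 174, 174, 175, 176, 175, 176, 175, 175, 175, 177, 178, 176, 145, 156, 158, 157, 154]
263 [150, 153, 155, 104, 103, 106, 104, 102, 103, 104, 103, 106, 105, 102, 101, 104, 95, 97, 132, 154, 156, 155, 150]
266 [155, 155, 154, 110, 104, 104, 103, 104, 104, 104, 102, 105, 105, 104, 104, 105, 103, 102, 125, 149, 155, 150, 152]
269 [152, 153, 156, 109, 105, 102, 104, 103, 101, 103, 107, 104, 104, 106, 105, 105, 105, 106, 126, 152, 151, 152, 151]
272 [157, 156, 154, 113, 104, 104, 104, 104, 103, 103, 105, 104, 105, 106, 104, 104, 105, 105, 113, 153, 158, 155, 152]
275 [154, 156, 141, 114, 102, 101, 103, 104, 104, 103, 105, 105, 103, 101, 101, 103, 102, 103, 106, 155, 151, 154, 152]
278 [155, 152, 133, 94, 111, 108, 105, 107, 107, 104, 105, 104, 103, 105, 105, 104, 104, 106, 92, 89, 90, 138, 156]
281 [221, 203, 103, 149, 1
[... 576 characters left out ...]
, 179, 179, 176, 177, 175, 175, 172, 172, 175, 173, 176, 174, 172, 174, 96, 93, 76, 87, 238, 236]
299 [106, 156, 177, 178, 180, 178, 178, 176, 175, 174, 177, 173, 173, 179, 175, 174, 158, 89, 95, 75, 161, 238, 237]
(277, 262) [ 0.537  -0.0491  0.1405]
(277, 268) [ 0.5365 -0.0486  0.1286]
(270, 265) [ 0.5269 -0.0469  0.1347]
(285, 265) [ 0.5482 -0.0502  0.1337]
(277, 285) [ 0.5336 -0.0605  0.1063]
(277, 300) [ 0.5296 -0.0885  0.104 ]
tab top 143 [ 0.5372 -0.0437  0.141 ] [ 0.5149 -0.0536  0.1309] [ 0.5581 -0.0346  0.1459]
clk 10.65 tcp [ 0.4998 -0.1821  0.2619] yaw 74.19 tilt [ 0.01  -0.003] F [1.3 0.6 2.6] w 0.0207
rows 1
[{"x": 0.002, "y": -0.0005, "z": 0.0119, "roll": 0.0033, "grip": 0.0}]
```

View pics/side5.png

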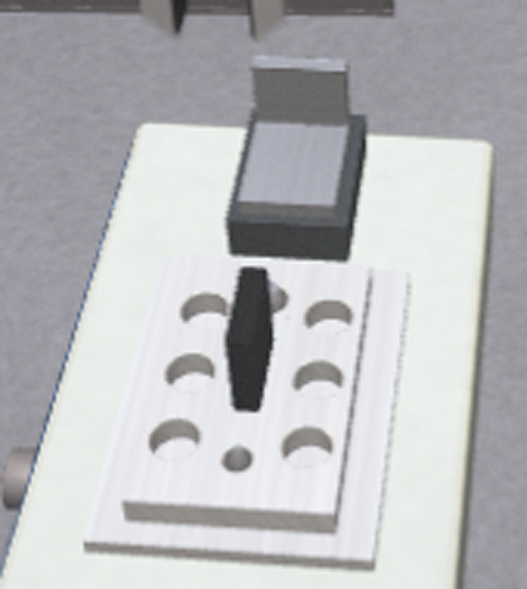

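The plate is down flat, with a pin visible in the big hole (crop 278,298) and in the small hole (237,458). The clamp tab is upright at crop (300,88), about 0.142 m along heater y from the seat. I'll approach from its +y side with shut fingers.

```bash
python3 nav.py .549 .004 .25 74.2 0
```

```text
clk 10.65 tcp [ 0.4998 -0.1821  0.2619] yaw 74.19 tilt [ 0.01  -0.003] F [1.3 0.6 2.6] w 0.0207
rows 5
[{"x": 0.0385, "y": -0.0007, "z": 0.0024, "roll": -0.0, "grip": 0.0}, {"x": 0.0385, "y": -0.0007, "z": 0.0024, "roll": -0.0, "grip": 0.0}, {"x": 0.0385, "y": -0.0007, "z": 0.0024, "roll": -0.0, "grip": 0.0}, {"x": 0.0385, "y": -0.0007, "z": 0.0024, "roll": -0.0, "grip": 0.0}, {"x": 0.0385, "y": -0.0007, "z": 0.0024, "roll": -0.0, "grip": 0.0}]
```

>>> jog_arm(plan=[{"x": 0.038, "y": 0, "z": 0.001, "roll": 0, "grip": 0.0}, {"x": 0.039, "y": 0, "z": 0.001, "roll": 0, "grip": 0.0}, {"x": 0.039, "y": 0, "z": 0.001, "roll": 0, "grip": 0.0}, {"x": 0.039, "y": 0, "z": 0.001, "roll": 0, "grip": 0.0}, {"x": 0.038, "y": 0, "z": 0.001, "roll": 0, "grip": 0.0}])

```text
clock: 11.15
ee_pos: [0.5491, 0.0059, 0.2499]
ee_rot: [0.798, 0.603, 0.0, 0.0]
force: [0.4, -0.3, 0.2]
gripper_width: 0.0004
```

>>> jog_arm(plan=[{"x": 0, "y": 0, "z": 0.03, "roll": 0, "grip": 0.0}, {"x": 0, "y": 0, "z": 0.04, "roll": 0, "grip": 0.0}, {"x": 0, "y": 0, "z": 0.04, "roll": 0, "grip": 0.0}, {"x": 0, "y": 0, "z": 0.02, "roll": 0, "grip": 0.0}, {"x": 0, "y": 0, "z": 0, "roll": 0, "grip": 0.0}])

```text
clock: 11.65
ee_pos: [0.5463, 0.0042, 0.117]
ee_rot: [0.798, 0.603, -0.002, -0.002]
force: [-0.4, 0.2, -0.4]
gripper_width: 0.0004
```

```bash
python3 nav.py .549 .004 .12 74.2 0; python3 - <<'E'
from h import *
a,d=get_image('side'); 
cv2.imwrite('pics/side6.png',cv2.resize(a[200:330,210:350],None,fx=3.7,fy=3.7,interpolation=cv2.INTER_CUBIC)[:,:,::-1])
E
```

```text
clk 11.65 tcp [0.5463 0.0042 0.117 ] yaw 74.21 tilt [-0.006 -0.   ] F [-0.4  0.2 -0.4] w 0.0004
rows 1
[{"x": 0.0006, "y": 0.0026, "z": -0.003, "roll": 0.0002, "grip": 0.0}]
```

View pics/side6.png

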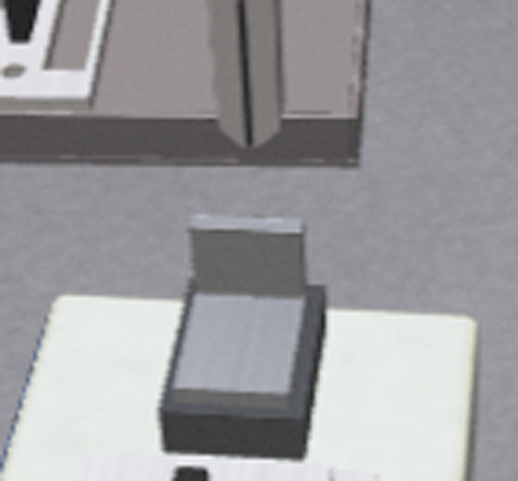

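The shut fingers are behind (+y of) the tab and in line with it: tip at crop (250,148), tab centre at (247,250). Now push.

>>> jog_arm(plan=[{"x": -0.01, "y": 0.001, "z": 0, "roll": 0, "grip": 0.0}, {"x": -0.01, "y": 0.001, "z": 0, "roll": 0, "grip": 0.0}, {"x": -0.005, "y": 0, "z": 0, "roll": 0, "grip": 0.0}, {"x": -0.005, "y": 0, "z": 0, "roll": 0, "grip": 0.0}, {"x": -0.005, "y": 0, "z": 0, "roll": 0, "grip": 0.0}])

```text
clock: 12.2
ee_pos: [0.5413, -0.0306, 0.1199]
ee_rot: [0.798, 0.603, 0.0, 0.0]
force: [0.2, -0.3, -0.2]
gripper_width: 0.0007
```

>>> jog_arm(plan=[{"x": -0.005, "y": 0, "z": 0, "roll": 0, "grip": 0.0}, {"x": -0.005, "y": 0, "z": 0, "roll": 0, "grip": 0.0}, {"x": -0.005, "y": 0, "z": 0, "roll": 0, "grip": 0.0}, {"x": -0.005, "y": 0, "z": 0, "roll": 0, "grip": 0.0}, {"x": 0, "y": 0, "z": 0, "roll": 0, "grip": 0.0}])

```text
clock: 12.7
ee_pos: [0.5354, -0.0501, 0.1193]
ee_rot: [0.798, 0.603, -0.0, 0.0]
force: [-0.6, 0.1, -0.7]
gripper_width: 0.0006
```

>>> jog_arm(plan=[{"x": -0.004, "y": 0, "z": 0, "roll": 0, "grip": 0.0}, {"x": -0.004, "y": 0, "z": 0, "roll": 0, "grip": 0.0}, {"x": -0.004, "y": 0, "z": 0, "roll": 0, "grip": 0.0}])

```text
clock: 13.0
ee_pos: [0.5324, -0.0609, 0.1194]
ee_rot: [0.798, 0.603, -0.0, 0.0]
force: [-0.5, -0.2, -0.0]
gripper_width: 0.0009
```

```bash
python3 nav.py .549 .004 .12 74.2 0; python3 - <<'E'
from h import *
a,d=get_image('side'); 
cv2.imwrite('pics/side7.png',cv2.resize(a[220:380,210:350],None,fx=3.5,fy=3.5,interpolation=cv2.INTER_CUBIC)[:,:,::-1])
E
```

```text
clk 13.0 tcp [ 0.5324 -0.0609  0.1194] yaw 74.2 tilt [-0. -0.] F [-0.5 -0.2 -0. ] w 0.0009
rows 2
[{"x": 0.0335, "y": -0.0008, "z": -0.0003, "roll": -0.0, "grip": 0.0}, {"x": 0.0335, "y": -0.0008, "z": -0.0003, "roll": -0.0, "grip": 0.0}]
```

View pics/side7.png

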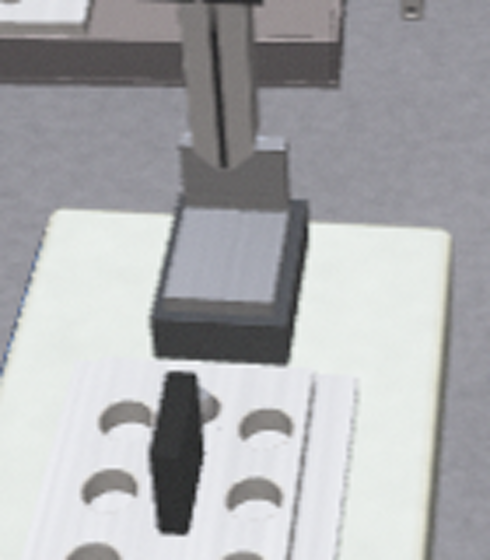

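Something is off. The finger tip at crop (222,168) is drawn over the tab, the tab hasn't moved, and there is no contact force. I'll check with depth.

```bash
python3 - <<'E'
from h import *
a,d=get_image('side'); s=read_state(); print('tcp px',proj('side',[s['ee_pos'],[.537,-.044,.1435],[.539,-.037,.1435]]).round(1))
for px in((270,255),(277,262),(273,266),(286,264),(265,270),(285,272),(277,274)): print(px,bydepth('side',[px],[d[px[1],px[0]]])[0].round(4))
t,dt=get_image('top'); ys,xs=np.mgrid[225:305,325:420]; W=bydepth('top',np.c_[xs.ravel(),ys.ravel()],dt[225:305,325:420].ravel())
k=(W[:,2]>.125)&(W[:,2]<.15); print('top z .125-.15',k.sum(),W[k].min(0).round(3),W[k].max(0).round(3))
cv2.imwrite('pics/top8.png',cv2.resize(t[200:330,310:470],None,fx=4.5,fy=4.5,interpolation=cv2.INTER_CUBIC)[:,:,::-1])
t0=np.load('top0.npz'); W0=bydepth('top',np.c_[xs.ravel(),ys.ravel()],t0['d'][225:305,325:420].ravel()); k=(W0[:,2]>.12)&(W0[:,2]<.16)
print(np.c_[xs.ravel(),ys.ravel(),W0.round(3)][k][::9])
E
```

```text
tcp px [[275.7 279.1]
 [276.4 258.1]
 [277.1 254.8]]
(270, 255) [ 0.5261 -0.071   0.1743]
(277, 262) [ 0.5346 -0.0754  0.1638]
(273, 266) [ 0.5292 -0.0694  0.1521]
(286, 264) [ 0.5494 -0.053   0.1379]
(265, 270) [ 0.5192 -0.0445  0.1242]
(285, 272) [ 0.5472 -0.0531  0.1228]
(277, 274) [ 0.5358 -0.0495  0.1177]
top z .125-.15 14 [ 0.521 -0.046  0.126] [ 0.558 -0.035  0.142]
[[ 3.61e+02  2.62e+02  5.58e-01 -4.60e-02  1.27e-01]
 [ 3.66e+02  2.63e+02  5.56e-01 -5.40e-02  1.37e-01]
 [ 3.61e+02  2.65e+02  5.53e-01 -4.50e-02  1.41e-01]
 [ 3.64e+02  2.66e+02  5.51e-01 -5.00e-02  1.40e-01]
 [ 3.60e+02  2.68e+02  5.48e-01 -4.30e-02  1.39e-01]
 [ 3.62e+02  2.69e+02  5.46e-01 -4.60e-02  1.40e-01]
 [ 3.58e+02  2.71e+02  5.43e-01 -4.20e-02  1.21e-01]
 [ 3.60e+02  2.72e+02  5.41e-01 -4.30e-02  1.41e-01]
 [ 3.63e+02  2.73e+02  5.40e-01 -4.80e-02  1.42e-01]
 [ 3.59e+02  2.75e+02  5.37e-01 -4.20e-02  1.38e-01]
 [ 3.61e+02  2.76e+02  5.35e-01 -4.40e-02  1.43e-01]
 [ 3.58e+02  2.78e+02  5.32e-01 -3.90e-02  1.44e-01]
 [ 3.60e+02  2.79e+02  5.30e-01 -4.30e-02  1.42e-01]
 [ 3.56e+02  2.81e+02  5.27e-01 -3.70e-02  1.35e-01]
 [ 3.59e+02  2.82e+02  5.25e-01 -4.10e-02  1.43e-01]
 [ 3.56e+02  2.84e+02  5.22e-01 -3.60e-02  1.43e-01]
 [ 3.59e+02  2.85e+02  5.20e-01 -4.10e-02  1.41e-01]
 [ 3.55e+02  2.87e+02  5.16e-01 -3.60e-02  1.24e-01]]
```

View pics/top8.png

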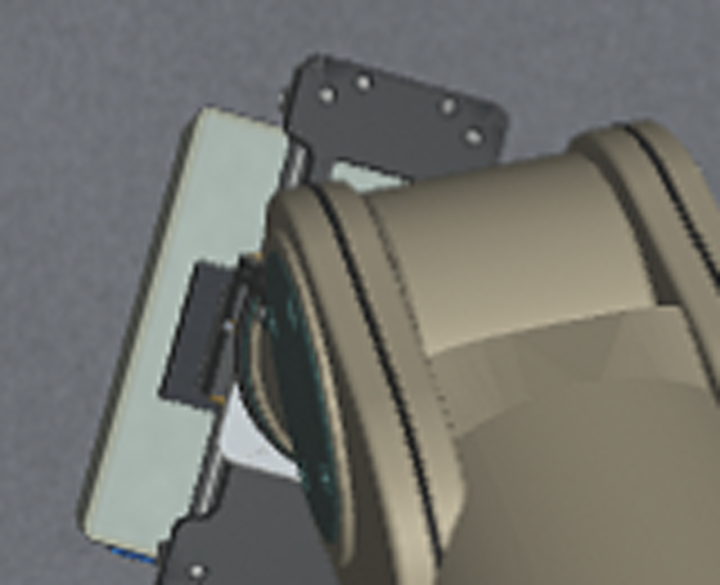

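The depth readings put the visible fingertips at about z=0.15 while the reported TCP is at 0.119. So the real tips sit about 28 mm above the reported TCP, and the fingers passed just over the tab (top at 0.1435) without touching it. The seating height was relative, so it still holds: 0.105-0.026 = 0.079, as required. I'll go back up, go round, come down lower and check the tip height.

>>> jog_arm(plan=[{"x": 0, "y": 0, "z": -0.04, "roll": 0, "grip": 0.0}, {"x": 0.02, "y": 0, "z": -0.01, "roll": 0, "grip": 0.0}, {"x": 0.03, "y": 0, "z": 0, "roll": 0, "grip": 0.0}, {"x": 0.02, "y": 0, "z": 0, "roll": 0, "grip": 0.0}, {"x": 0.005, "y": 0, "z": 0.01, "roll": 0, "grip": 0.0}])

```text
clock: 13.65
ee_pos: [0.5546, 0.0149, 0.1604]
ee_rot: [0.796, 0.605, 0.002, 0.0]
force: [-0.6, 0.1, -0.2]
gripper_width: 0.0003
```

>>> jog_arm(plan=[{"x": 0, "y": 0, "z": 0.02, "roll": 0, "grip": 0.0}, {"x": 0, "y": 0, "z": 0.02, "roll": 0, "grip": 0.0}, {"x": 0, "y": 0, "z": 0.015, "roll": 0, "grip": 0.0}, {"x": 0, "y": 0, "z": 0.012, "roll": 0, "grip": 0.0}, {"x": 0, "y": 0, "z": 0, "roll": 0, "grip": 0.0}])

```text
clock: 14.15
ee_pos: [0.5511, 0.0106, 0.0904]
ee_rot: [0.798, 0.603, -0.002, -0.001]
force: [-0.0, -0.5, -0.1]
gripper_width: 0.0006
```

```bash
cat > tip.py <<'E'
from h import *
s=read_state(); p=np.array(s['ee_pos']); print(s['clock'],p.round(4),np.round(s['force'],1))
a,d=get_image('side'); ys,xs=np.mgrid[200:285,245:310]; q=np.c_[xs.ravel(),ys.ravel()]; W=bydepth('side',q,d[200:285,245:310].ravel())
k=(np.abs(W[:,0]-p[0])<.012)&(np.abs(W[:,1]+.012-p[1])<.014)&(W[:,2]>.08)&(W[:,2]<.24)
print('finger px',k.sum(),'rows',q[k][:,1].min(),q[k][:,1].max()); o=np.argsort(q[k][:,1])[-12:]; print(np.c_[q[k],W[k].round(4)][o])
g=cv2.cvtColor(a,cv2.COLOR_RGB2GRAY); print('tab col',g[235:290:2,268].tolist()); cv2.imwrite('pics/tip.png',cv2.resize(a[200:350,210:350],None,fx=3.7,fy=3.7,interpolation=cv2.INTER_CUBIC)[:,:,::-1])
E
python3 tip.py
```

```text
14.15 [0.5511 0.0106 0.0904] [-0.  -0.5 -0.1]
finger px 680 rows 200 249
[[ 2.790e+02  2.480e+02  5.465e-01  3.400e-03  1.216e-01]
 [ 2.800e+02  2.480e+02  5.479e-01  2.400e-03  1.223e-01]
 [ 2.810e+02  2.480e+02  5.493e-01  1.300e-03  1.230e-01]
 [ 2.820e+02  2.480e+02  5.507e-01 -4.000e-04  1.241e-01]
 [ 2.830e+02  2.480e+02  5.520e-01 -2.200e-03  1.254e-01]
 [ 2.840e+02  2.480e+02  5.535e-01 -2.600e-03  1.255e-01]
 [ 2.780e+02  2.490e+02  5.445e-01 -1.000e-04  1.230e-01]
 [ 2.790e+02  2.490e+02  5.460e-01 -6.000e-04  1.231e-01]
 [ 2.800e+02  2.490e+02  5.477e-01  1.200e-03  1.213e-01]
 [ 2.810e+02  2.490e+02  5.493e-01  2.400e-03  1.200e-01]
 [ 2.820e+02  2.490e+02  5.507e-01  6.000e-04  1.213e-01]
 [ 2.830e+02  2.490e+02  5.521e-01 -8.000e-04  1.222e-01]]
tab col [82, 80, 82, 81, 96, 146, 145, 146, 146, 150, 147, 148, 170, 165, 100, 101, 100, 99, 101, 99, 100, 99, 126, 167, 169, 170, 168, 170]
```

The tips are really at about 0.120, 23 mm below the tab's top edge. Push now.

>>> jog_arm(plan=[{"x": -0.01, "y": 0, "z": 0, "roll": 0, "grip": 0.0}, {"x": -0.012, "y": 0, "z": 0, "roll": 0, "grip": 0.0}, {"x": -0.01, "y": 0, "z": 0, "roll": 0, "grip": 0.0}, {"x": -0.005, "y": 0, "z": 0, "roll": 0, "grip": 0.0}, {"x": -0.004, "y": 0, "z": 0, "roll": 0, "grip": 0.0}])

```text
clock: 14.7
ee_pos: [0.5417, -0.029, 0.0927]
ee_rot: [0.798, 0.603, 0.0, 0.0]
force: [0.7, -0.0, 0.6]
gripper_width: 0.0005
```

>>> jog_arm(plan=[{"x": -0.004, "y": 0, "z": 0, "roll": 0, "grip": 0.0}, {"x": -0.004, "y": 0, "z": 0, "roll": 0, "grip": 0.0}, {"x": -0.004, "y": 0, "z": 0, "roll": 0, "grip": 0.0}, {"x": -0.004, "y": 0, "z": 0, "roll": 0, "grip": 0.0}, {"x": -0.004, "y": 0, "z": 0, "roll": 0, "grip": 0.0}])

```text
clock: 15.2
ee_pos: [0.5365, -0.0468, 0.0926]
ee_rot: [0.797, 0.603, 0.0, -0.0]
force: [0.1, 3.4, 2.5]
gripper_width: 0.0005
```

>>> jog_arm(plan=[{"x": -0.004, "y": 0, "z": 0, "roll": 0, "grip": 0.0}, {"x": -0.004, "y": 0, "z": 0, "roll": 0, "grip": 0.0}])

```text
clock: 15.4
ee_pos: [0.5341, -0.0551, 0.0925]
ee_rot: [0.798, 0.603, 0.0, 0.0]
force: [0.3, 3.7, 2.7]
gripper_width: 0.0003
```

Force is 3.4 N, which is the clamp's friction, so it's sliding. I'll continue to the stop.

>>> jog_arm(plan=[{"x": -0.004, "y": 0, "z": 0, "roll": 0, "grip": 0.0}, {"x": -0.004, "y": 0, "z": 0, "roll": 0, "grip": 0.0}, {"x": -0.003, "y": 0, "z": 0, "roll": 0, "grip": 0.0}, {"x": -0.003, "y": 0, "z": 0, "roll": 0, "grip": 0.0}])

```text
clock: 15.8
ee_pos: [0.5309, -0.0665, 0.0925]
ee_rot: [0.798, 0.603, 0.001, -0.001]
force: [1.7, 11.2, 1.2]
gripper_width: 0.0005
```

>>> jog_arm(plan=[{"x": -0.002, "y": 0, "z": 0, "roll": 0, "grip": 0.0}, {"x": -0.002, "y": 0, "z": 0, "roll": 0, "grip": 0.0}, {"x": -0.002, "y": 0, "z": 0, "roll": 0, "grip": 0.0}])

```text
clock: 16.1
ee_pos: [0.531, -0.0664, 0.0926]
ee_rot: [0.796, 0.605, 0.005, -0.002]
force: [4.0, 19.5, 0.4]
gripper_width: 0.0005
```

>>> jog_arm(plan=[{"x": -0.002, "y": 0, "z": 0, "roll": 0, "grip": 0.0}, {"x": -0.002, "y": 0, "z": 0, "roll": 0, "grip": 0.0}])

```text
clock: 16.3
ee_pos: [0.531, -0.0664, 0.0927]
ee_rot: [0.796, 0.605, 0.007, -0.003]
force: [4.5, 26.4, -1.3]
gripper_width: 0.0004
```

The position is fixed and the force is rising, so the stop is reached. Back off, rise and verify.

>>> jog_arm(plan=[{"x": 0.01, "y": 0, "z": 0, "roll": 0, "grip": 0.0}, {"x": 0.02, "y": 0, "z": 0, "roll": 0, "grip": 0.0}, {"x": 0.02, "y": 0, "z": -0.01, "roll": 0, "grip": 0.0}, {"x": 0.02, "y": 0, "z": -0.03, "roll": 0, "grip": 0.0}, {"x": 0.03, "y": 0, "z": -0.04, "roll": 0, "grip": 0.0}])

```text
clock: 16.8
ee_pos: [0.5524, 0.015, 0.1711]
ee_rot: [0.799, 0.602, -0.004, -0.0]
force: [0.2, 0.2, 0.1]
gripper_width: 0.0005
```

>>> jog_arm(plan=[{"x": 0.04, "y": 0, "z": -0.04, "roll": 0, "grip": 0.0}, {"x": 0.04, "y": 0, "z": -0.04, "roll": 0, "grip": 0.0}, {"x": 0.02, "y": 0, "z": -0.01, "roll": 0, "grip": 0.0}, {"x": 0, "y": 0, "z": 0, "roll": 0, "grip": 0.0}, {"x": 0, "y": 0, "z": 0, "roll": 0, "grip": 0.0}])

```text
clock: 17.3
ee_pos: [0.5787, 0.103, 0.2519]
ee_rot: [0.798, 0.603, -0.002, 0.001]
force: [-0.3, -0.5, 0.4]
gripper_width: 0.0002
```

```bash
python3 - <<'E'
from h import *
s=read_state(); print(s['clock'],np.round(s['ee_pos'],3),np.round(s['joint_vel'],2),np.round(s['force'],1))
a,d=get_image('side'); o=np.load('side0.npz')['im']; cv2.imwrite('pics/final.png',a[150:450,120:520,::-1].repeat(2,0).repeat(2,1))
for nm,(x0,y0,x1,y1) in dict(slot=(185,180,242,232),bottles=(370,175,490,400)).items(): print(nm,'mean change',np.abs(a[y0:y1,x0:x1].astype(int)-o[y0:y1,x0:x1]).mean().round(2))
E
```

```text
17.3 [0.579 0.103 0.252] [ 0.02  0.01  0.02  0.02 -0.   -0.   -0.  ] [-0.3 -0.5  0.4]
slot mean change 1.87
bottles mean change 1.93
```

View pics/final.png

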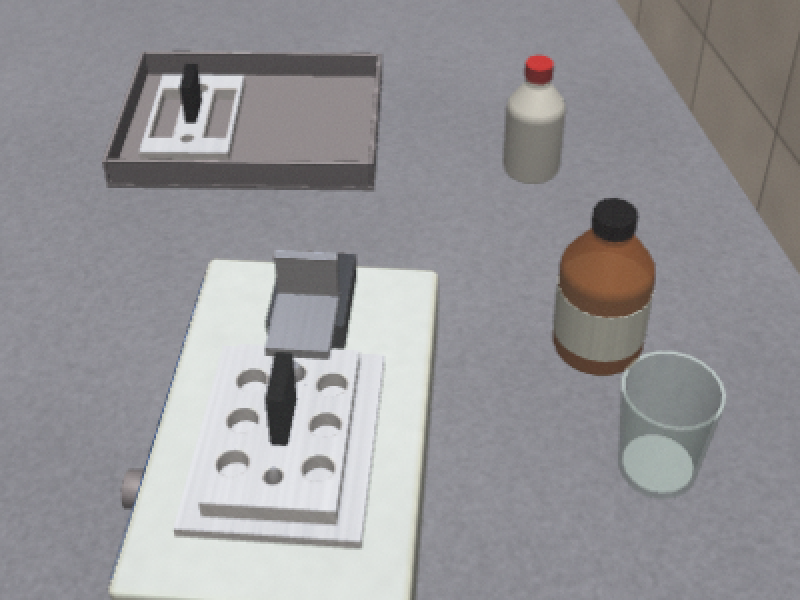

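The final view shows the plate flat on both pins, the slot plate and bystanders unchanged, and the clamp tongue reaching over the plate's edge at (300,352). I'll check the clamp travel with numbers.

```bash
python3 - <<'E'
from h import *
a,d=get_image('side'); g=cv2.cvtColor(a,cv2.COLOR_RGB2GRAY).astype(int); o=cv2.cvtColor(np.load('side0.npz')['im'],cv2.COLOR_RGB2GRAY).astype(int)
print('now',list(enumerate(g[318:334,265].tolist(),318))); print('tab now',list(enumerate(g[270:285,272].tolist(),270))); print('tab0',list(enumerate(o[254:268,275].tolist(),254)))
u=np.array([.2715,.9624]); S=np.array([.496,-.1865]); v=np.array([.9624,-.2715])
f=lambda y,z,x=0: np.r_[S+u*y+v*x,z]
print('expect tongue front top/bottom edge px (home), 5 mm short:',proj('side',[f(.053,.1075),f(.053,.0995),f(.058,.1075),f(.058,.0995)]).round(1).tolist())
W=onplane('side',[(272,275.5),(275,259.5)],.1435)[:,:2]; print('tab outer/top edge heater y now, before',((W-S)@u).round(4))
E
```

```text
now [(318, 166), (319, 166), (320, 166), (321, 167), (322, 164), (323, 164), (324, 147), (325, 98), (326, 77), (327, 53), (328, 48), (329, 49), (330, 46), (331, 49), (332, 47), (333, 44)]
tab now [(270, 141), (271, 140), (272, 138), (273, 142), (274, 144), (275, 150), (276, 163), (277, 162), (278, 159), (279, 131), (280, 97), (281, 96), (282, 96), (283, 98), (284, 96)]
tab0 [(254, 145), (255, 146), (256, 147), (257, 142), (258, 145), (259, 161), (260, 161), (261, 155), (262, 97), (263, 95), (264, 94), (265, 94), (266, 95), (267, 94)]
expect tongue front top/bottom edge px (home), 5 mm short: [[267.6, 324.6], [268.0, 328.6], [268.2, 321.8], [268.5, 325.8]]
tab outer/top edge heater y now, before [0.1115 0.1452]
```

The tongue front edge is at row 324.3, against 324.6 expected for fully home (321.8 if 5 mm short). Handing in.

```bash
python3 -c "
from plant import order; print(order.finish_job())"
```

```text
the job is handed in; nothing more can be done
None
```

I lifted the vial plate out of the tray by its handle, seated it on the heater pins with the big hole over the thick pin, and pushed the clamp home. The arm is clear and the job is handed in at about 17.4 s on the clock.

**What the last checks showed**
- **Plate:** it touched down at the expected height, with the TCP 79 mm above where it was gripped in the tray. Both pins are visible in their holes.
- **Clamp:** it stopped hard, and I pushed to about 27 N against the stop. The tongue's front edge is at image row 324.3, against 324.6 expected for fully home. The tab moved about 34 mm, which fits a start already a few mm along.
- **Slot plate and bystanders:** the side image shows no change in the slot plate, bottles or beaker.

**What failed or disagreed**
- **Fingertip height:** the real tips sat about 30 mm above the reported TCP. My first clamp push passed just over the tab without touching it, so I repeated it lower. It also means the plate was gripped higher on its handle than planned, though it held.
- **Camera calibration:** the two cameras differed by about 5 mm in y at the heater, so I aligned the plate to the pins within the side view alone.
- **Refused move:** one move call was refused for a missing `roll` value, so nothing moved.

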